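# Hang the rinsed bottle on the folding drying peg

## Robot

A 7-joint arm with a two-finger parallel gripper is mounted at the origin on the work surface. World frame = base frame: x ahead of the robot, y to its left, z up, the work surface at z = 0. Lengths are in m, angles in degrees, forces in N, time in s.
With the tool pointing down it reaches from about 0.425 to 0.875 m from the base axis. Payload 4.7 kg.
Tool frame: the origin (TCP) lies midway between the tips of the shut fingers; the grasp point (between the pads) lies 19 mm behind it (env.grip_depth is the distance from the TCP to the grasp point, in m); z points along the fingers, y is the line along which they close (so a half turn about z gives the same grasp; the last joint's range is limited). The gripper opens to 87 mm and grips with 3 to 60 N. Pads are 19 mm wide; open, the fingers measure 117 mm over their backs; the gripper's body (75 mm by 190 mm) begins 51 mm behind the grasp point.
Start: joints at [-69.437, 18.392, -4.016, 83.108, 1.295, 78.541, -3.26], TCP at [0.22, 0.612, 0.223] pointing down, gripper open.
Joint ranges: [-163.93, 163.93], [-17.29, 119.83], [-79.2, 71.16], [3.27, 140.29], [-89.18, 269.18], [5.43, 117.66], [-154.24, 154.24]. Speed limits (degrees/s): [147.25, 147.25, 180, 180, 180, 180, 180].

## Interface

Orientations are given as [roll, pitch, yaw] about the fixed x, y, z axes, in that order (R = Rz(yaw) Ry(pitch) Rx(roll)).
In Python, from cell import get_obs, optics, env, nets gives the robot as it stands.
- The arm moves only by the shell command python3 -m creep 'ROWS' [FORCE]. ROWS is JSON, a list of rows, each an object of numbers: "wx", "wy", "wz": the turn, a rotation vector about the tool's x, y, z in degrees; "tx", "ty", "tz": the shift along the tool's x, y, z in mm; "gripper": the opening, from -1 (shut) to 1 (fully open). A call has 1 to 5 rows; each row is the pose to reach, as a shift and turn from the pose commanded when the call began, along the tool's axes at that moment; what a row does not reach only later rows make up. A row lasts 1/12 s, in which the tool goes at most 41.7 mm and 7.16 degrees, less where a joint would pass 70% of its speed; a pose out of reach is approached as far as the arm can. A call with a gripper value outside its range is refused whole. The fingers move at their own pace and stop on an object; FORCE is the grip in N (left out, the last holds). Time passes only in rows, so rows that repeat a pose let the fingers close. It gives the time, the measured TCP pose, the force, the opening and the grip force at its end, in the units of the state.
- get_obs(): the state, without advancing time (a new reading comes with each control period).
- optics.read_camera(name): name is "side" or "top" or "wrist"; returns (picture, depth): 400x640x3 uint8, red, green, blue; 400x640 float32, m along the optical axis (not along the pixel's ray), 0 where there is no reading.
- optics.camera_info(name): a dict with "fovy" (degrees; the focal length in pixels is half the picture's height over the tangent of half this angle, whatever the lens; pixels are square), "cx", "cy" (the principal point, pixels), "R" (3x3) and "t" (3): a world point X has camera coordinates R X + t; the wrist camera has in their place "tool_from_camera" (4x4, takes a point from camera to tool coordinates, whose origin is the TCP and whose axes are the flange's). Camera axes: x right, y down, z forward; pixel columns grow to the right and rows downward; lengths in m; the calibration is good to about 2 mm. A picture is of the moment at which its call begins: read the wrist's pose just before it. camera_info takes no time and is no camera call.
- env.sign_off(): hands the job in; it is judged then, once.
Trained networks look in the newest picture that a camera, given by its name, has taken for a name from the list of things; names that differ only in an ending like _2 or _b are one class to them, and where a whole thing is asked for, a point or a joint stands for the part that bears it (a point fixed in the world has none). Each returns a list of dicts, best first, with "confidence" (0 to 1); they miss things now and then, are a little off and sometimes report something else, mostly with a low value. They report only what shows in the picture. A call takes as long as a camera call. They do not tell look-alikes from the thing itself.
- nets.look_for(query, camera): "point" ([x, y, z] in m, in world coordinates, good to about 4 mm: the middle of the surface that is visible of it).
- nets.place_of(query, camera): "point" ([x, y, z] in m, in world coordinates, good to about 4 mm: a listed point, or the origin of a listed thing).
The state is a dict: "time_s": time; "qpos": joint angles; "joint_velocities": joint speeds; "effort": joint torques, N m; "tool_pos": TCP position; "tool_rot": TCP orientation; "force": force on the tool from outside, world axes, zero at the start; "wrist_torque": the same for the moment, N m; "grip_width": finger opening in m; "grasp_force": force on a finger pad.
Only numpy, scipy, OpenCV 4.12 (cv2) and the standard library are available. Lean on these libraries where they do the work, as an engineer would, in place of code of your own. Each camera call takes 0.05 s, during which the arm holds its last target. There are 200 camera calls.

## Task

The narrow-necked bottle has been rinsed and has to drain. Push the slender drying peg out until it rests on its stop, then turn the bottle mouth-down onto it so that the neck slides over the peg and the mouth sits fully home on the collar, and let go. Leave the stout peg folded up, and do not knock the wood offcut or the screwdriver out of place.

Things in the scene. Friction and masses are not known exactly. Their poses are not given: they have to be found in the camera images.
- bottle_body (a point): centre of the square body (56 x 56 x 100 mm, near the centre of mass) of the empty white plastic bottle, 0.13 to 0.25 kg, 165 mm long, lying on a flat side; this point is 28 mm above the bench, 50 mm from the flat base. x axis: from base to mouth along the bottle; z: up at the start. At the start the mouth points towards the robot (-x), within 35 degrees
- bottle_mouth (a point): centre of the bottle's open mouth, 115 mm from the body's centre along the same x axis. Past the square body come a 15 mm tapered shoulder and a straight round neck 50 mm long, 33 mm outside, bore 25 mm. Same axes as the body's centre
- slender_peg (a joint): the slender peg (bare metal, round, 19 mm thick): 0 = upright, 0.785 = folded out to 45 degrees on its stop, negative = leaning back; starts at -0.25 to 0.08. Pushed by its side; the hinge is stiff (0.35 N m) and stays where it is left
- slender_hinge (a point): the slender peg's hinge axis, 80 mm above the bench on a dark steel column 26 x 44 mm, foot plate 110 x 90 mm, fixed to the bench. Turns with the peg: z runs along the peg to its tip, y is the hinge axis (level). The peg folds out towards where x points when it is upright: away from the robot, within 20 degrees of straight ahead
- slender_seat (a point): centre of the upper face of the slender peg's collar, where the bottle's mouth must come to rest; 26 mm from the hinge along the peg. The collar is 48 mm across; the bare peg stands 80 mm beyond this face, with a tapered tip. Same axes as the hinge point
- stout_peg (a joint): the stout peg (bare metal, round, 42 mm thick): 0 = upright, 0.785 = folded out to 45 degrees on its stop, negative = leaning back; starts at -0.25 to 0.08. Pushed by its side; the hinge is stiff (0.35 N m) and stays where it is left. It is far too thick for the bottle and must stay folded up
- stout_hinge (a point): the stout peg's hinge axis; its stand, peg lengths and axes are like the slender one's (collar 54 mm across, tip 106 mm from the hinge)
- wood_block: pale wood offcut 110 x 70 x 40 mm lying just beyond the row of task's things; origin under its centre
- driver: screwdriver lying just beyond the row of task's things; origin under its middle
Not all that is in view belongs to the job. What is shaped like the part that bears bottle_body but pink is not meant. What is shaped like the part that bears slender_peg but pink is not meant.

How it is judged (in metres and radians):
On the way, in this order (a step that is already met when the one before it is completed fails the run):
1. the slender peg is folded out onto its stop (value of joint slender_peg above 0.69 rad), for 0.2 s.
2. the bottle's neck is fully over the slender peg (distance between bottle_mouth and slender_seat below 0.01 m and angle between the x axis of bottle_body and the z axis of slender_hinge, either way round below 0.25 rad), for 0.2 s.
At the end, for the whole second after the job is handed in: The slender peg is out on its stop (joint above 0.69 rad), the bottle hangs mouth-down on it with its mouth within 10 mm of the middle of the collar's face and its axis within 0.25 rad of the peg's, at rest; the stout peg is still folded up (joint below 0.3 rad) (all of step 2 and value of joint slender_peg above 0.69 rad and value of joint stout_peg below 0.3 rad and linear speed of bottle below 0.02 m/s); the robot touches nothing.
It fails at once if the stout peg is folded out (value of joint stout_peg above 0.3 rad).
It fails at once if the wood offcut or screwdriver is knocked more than 50 mm from its place (distance of any of wood_block, driver from where it was at the start of the episode above 0.05 m).
It also fails if it takes over 64 s, if anything falls off the work surface, if the arm or the gripper's body presses on something with over 40 N, if the wrist force passes 120 N, or if a joint passes its speed limit or range.

## Working session

There is one attempt and no reset: what is moved stays moved. The work goes in short steps, Python scripts to look and compute and a shell command to move; the robot and the scene stay as the last step left them, time stands still between calls to the robot, and variables do not carry over. Pictures are saved under pics/ and viewed, at most 10 in all, crops included, and the job is handed in when it is done.

```bash
ls; mkdir -p pics; cat > h.py <<'E'
import numpy as np, cv2
from cell import get_obs, optics, env, nets
from scipy.spatial.transform import Rotation as Ro
def cam(n):
    o=get_obs(); p,d=optics.read_camera(n); return o,p,d
def pts(n,d,o=None):
    c=optics.camera_info(n); f=d.shape[0]/2/np.tan(np.radians(c['fovy'])/2)
    v,u=np.indices(d.shape); X=np.stack([(u-c['cx'])/f*d,(v-c['cy'])/f*d,d],-1)
    if n=='wrist':
        T=np.array(c['tool_from_camera']); X=X@T[:3,:3].T+T[:3,3]
        R=Ro.from_euler('xyz',o['tool_rot'],degrees=True).as_matrix(); return X@R.T+np.array(o['tool_pos'])
    return (X-np.array(c['t']))@np.array(c['R'])
def px(n,P):
    c=optics.camera_info(n); f=200/np.tan(np.radians(c['fovy'])/2)
    q=np.array(c['R'])@np.array(P)+np.array(c['t']); return np.round([c['cx']+f*q[0]/q[2],c['cy']+f*q[1]/q[2]]).astype(int)
def save(n,p): cv2.imwrite(n,cv2.cvtColor(p,cv2.COLOR_RGB2BGR))
E
python3 - <<'E'
from h import *
print(get_obs())
for n in ('top','side'):
    o,p,d=cam(n); save(f'pics/{n}.png',p); np.save(f'{n}.npy',pts(n,d)); 
    for q in ('bottle_body','bottle_mouth','slender_hinge','slender_seat','stout_hinge','wood_block','driver'):
        for r in nets.place_of(q,n)[:3]: print(n,q,np.round(r['point'],3),round(r['confidence'],2),px(n,r['point']))
E
```

```text
pics
{'time_s': 0.0, 'qpos': array([-69.43667478,  18.43962752,  -4.01628704,  83.1759288 ,
         1.2949385 ,  78.54078605,  -3.26188729]), 'joint_velocities': array([ 0.09984431, -0.07174951, -0.01669185, -0.00820326,  0.03530239,
       -0.00955901, -0.05187792]), 'effort': array([ 2.11532688e-04, -4.91288924e+01, -4.03726939e-01, -3.12526703e+01,
       -6.40363223e-02,  4.37287556e-02,  1.45186282e-04]), 'tool_pos': array([0.21955388, 0.61119867, 0.22144619]), 'tool_rot': array([-1.79888903e+02,  5.51347586e-03,  1.60245270e+02]), 'force': array([-0.71661925,  0.06970343,  0.60382531]), 'wrist_torque': array([ 0.04651522, -0.00997121,  0.00655349]), 'grasp_force': 0.0, 'grip_width': 0.08707633785384096}
top bottle_body [0.328 0.104 0.027] 0.96 [280 288]
top bottle_body [0.555 0.252 0.03 ] 0.63 [214 189]
top bottle_body [0.434 0.411 0.029] 0.58 [142 243]
top bottle_mouth [0.403 0.192 0.032] 0.96 [240 255]
top bottle_mouth [0.44  0.223 0.024] 0.89 [227 239]
top bottle_mouth [0.371 0.314 0.03 ] 0.69 [185 270]
top slender_hinge [ 0.345 -0.302  0.082] 0.88 [469 278]
top slender_hin
[... 361 characters left out ...]
de bottle_body [0.439 0.414 0.03 ] 0.87 [225 144]
side bottle_body [0.332 0.106 0.027] 0.58 [246 232]
side bottle_body [ 0.505 -0.288  0.101] 0.48 [430 295]
side bottle_mouth [0.439 0.224 0.029] 0.96 [261 183]
side bottle_mouth [0.373 0.314 0.026] 0.75 [220 175]
side bottle_mouth [0.403 0.196 0.027] 0.73 [254 196]
side slender_hinge [ 0.339 -0.303  0.082] 0.76 [364 355]
side slender_hinge [ 0.504 -0.284  0.083] 0.68 [427 300]
side slender_seat [ 0.337 -0.303  0.106] 0.87 [364 348]
side slender_seat [ 0.506 -0.289  0.104] 0.58 [431 294]
side stout_hinge [ 0.467 -0.02   0.082] 0.91 [328 223]
side wood_block [ 0.667  0.116 -0.006] 0.78 [360 183]
side driver [ 0.677 -0.132  0.   ] 0.71 [431 239]
```

View pics/top.png

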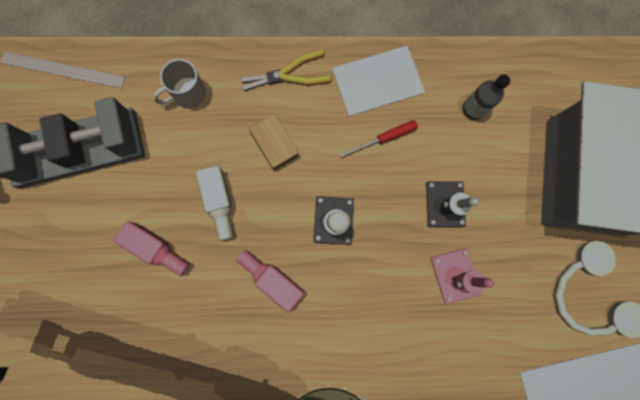

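View pics/side.png

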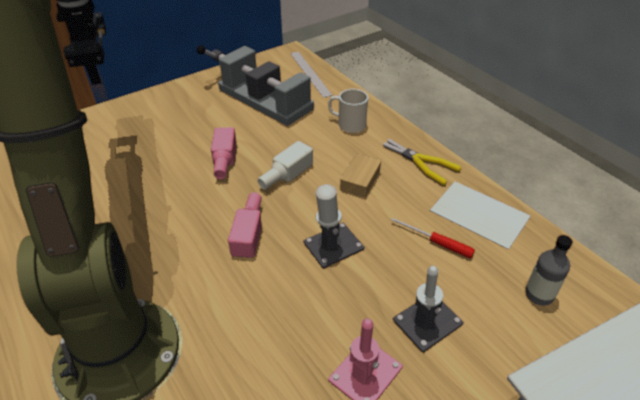

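The bottle-like things are the white one (214,189) and two pink ones at (142,243) and (280,288). The peg stands are the slender grey one (455,203), a pink one (469,278) and the stout one (336,221). The description picks the white bottle and the grey slender stand. Next I check the choice in a crop and measure the axes from depth.

```bash
python3 - <<'E'
from h import *
p=cv2.cvtColor(cv2.imread('pics/top.png'),cv2.COLOR_BGR2RGB); X=np.load('top.npy')
ps=cv2.cvtColor(cv2.imread('pics/side.png'),cv2.COLOR_BGR2RGB); S=np.load('side.npy')
crop=np.hstack([cv2.resize(p[150:280,180:310],(400,400)),cv2.resize(p[150:280,400:530],(400,400))]); save('pics/c1.png',crop)
for n,P in (('top',X),('side',S)):
    m=(abs(P[...,0]-.52)<.13)&(abs(P[...,1]-.245)<.075)&(P[...,2]>.012)&(P[...,2]<.08)
    Q=P[m]; r=cv2.minAreaRect((Q[:,:2]*1000).astype(np.float32)); print(n,'bottle',len(Q),r,np.round(np.percentile(Q[:,2],[50,95]),3))
    u,s,v=np.linalg.svd(Q[:,:2]-Q[:,:2].mean(0),full_matrices=False); print(Q[:,:2].mean(0),v[0])
    for nm,h in (('sl',[.506,-.286]),('st',[.469,-.021])):
        R=P[(np.hypot(P[...,0]-h[0],P[...,1]-h[1])<.13)&(P[...,2]>.115)&(P[...,2]<.2)]
        print(n,nm,len(R),[(z,np.round(np.median(R[abs(R[:,2]-z)<.008],0),3)) for z in (.12,.135,.15,.165,.18)])
        F=P[(abs(P[...,0]-h[0])<.07)&(abs(P[...,1]-h[1])<.07)&(P[...,2]>.004)&(P[...,2]<.02)]
        print(' plate',len(F),cv2.minAreaRect((F[:,:2]*1000).astype(np.float32)))
E
```

```text
top bottle 1783 ((497.040771484375, 244.69403076171875), (149.55612182617188, 211.2739715576172), 89.81893920898438) [0.054 0.058]
[0.51936841 0.24093843] [-0.94866052 -0.31629609]
top sl 175 [(0.12, array([ 0.499, -0.278,  0.123])), (0.135, array([ 0.499, -0.278,  0.133])), (0.15, array([ 0.498, -0.278,  0.152])), (0.165, array([ 0.495, -0.279,  0.166])), (0.18, array([ 0.495, -0.283,  0.182]))]
 plate 1355 ((508.12890625, -286.00537109375), (131.2217254638672, 138.1448516845703), 0.8976039290428162)
top st 390 [(0.12, array([ 0.457, -0.001,  0.12 ])), (0.135, array([ 0.459, -0.   ,  0.132])), (0.15, array([ 0.465, -0.002,  0.153])), (0.165, array([0.455, 0.001, 0.165])), (0.18, array([ 0.459, -0.017,  0.183]))]
 plate 1329 ((469.2313537597656, -21.056777954101562), (139.3975372314453, 139.202880859375), 0.2679116725921631)
side bottle 1394 ((497.8357849121094, 245.1923828125), (214.57398986816406, 149.67803955078125), 0.15807025134563446) [0.045 0.058]
[0.51659901 0.23368152] [-0.96832132 -0.24970748]
side sl 300 [(0.12, array([ 0.496, -0.292,  0.122])), (0.135, array([ 0.493, -0.292,  0.135])), (0.15, array([ 0.492, -0.292,  0.15 ])), (0.165, array([ 0.49 , -0.292,  0.165])), (0.18, array([ 0.492, -0.288,  0.181]))]
 plate 1665 ((507.2313232421875, -287.6899719238281), (136.46142578125, 134.979248046875), 83.56981658935547)
side st 673 [(0.12, array([ 0.455, -0.035,  0.121])), (0.135, array([ 0.453, -0.035,  0.135])), (0.15, array([ 0.452, -0.034,  0.15 ])), (0.165, array([ 0.451, -0.034,  0.165])), (0.18, array([ 0.456, -0.025,  0.183]))]
 plate 1282 ((469.438720703125, -20.059532165527344), (137.78875732421875, 134.13816833496094), 0.8793851733207703)
```

View pics/c1.png

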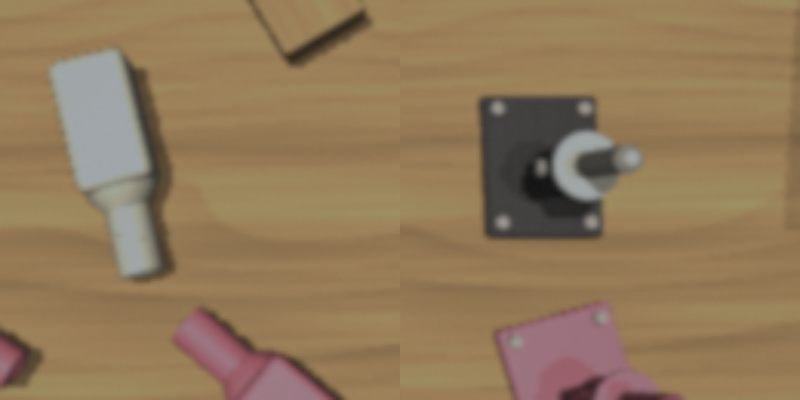

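The crop shows the white bottle with its mouth down-right at about (140,270) of the left half. The right half shows the dark foot plate with the slender grey peg and collar at (590,165), and the plate yaw is about 2°. The choice holds. I'll move over the bottle for a close look on the way to the peg.

```bash
cat >> h.py <<'E'
def down(yaw): return Ro.from_euler('xyz',[180,0,yaw],degrees=True)
def togo(pos,rot,cmd=None):
    o=get_obs(); p,r=(np.array(o['tool_pos']),Ro.from_euler('xyz',o['tool_rot'],degrees=True)) if cmd is None else cmd
    s=r.inv().apply(np.array(pos)-p)*1000; w=np.degrees((r.inv()*rot).as_rotvec())
    print('t',s.round(1),'w',w.round(2),'rows %.1f'%max(np.linalg.norm(s)/41.7,np.linalg.norm(w)/7.16)); return pos,rot
E
python3 - <<'E'
from h import *
c=togo([.40,.50,.35],down(180)); c=togo([.53,.245,.35],down(194),c);
print(optics.camera_info('wrist'))
E
```

```text
t [-207.4  -44.2 -127.4] w [ 1.000e-02  1.000e-02 -1.975e+01] rows 5.9
t [-130. -255.   -0.] w [  0.   0. -14.] rows 6.9
{'fovy': 65.32488649872762, 'cx': 321.6124235787787, 'cy': 200.67370328991254, 'tool_from_camera': array([[ 1.20532859e-03, -9.69527629e-01, -2.44979027e-01,
         6.62100508e-02],
       [ 9.99999100e-01,  1.31295067e-03, -2.76000956e-04,
        -3.60352438e-04],
       [ 5.89235930e-04, -2.44978473e-01,  9.69528339e-01,
        -1.61187218e-01],
       [ 0.00000000e+00,  0.00000000e+00,  0.00000000e+00,
         1.00000000e+00]])}
```

```bash

python3 -m creep '[{"tx":-207,"ty":-44,"tz":-127,"wz":-20},{"tx":-207,"ty":-44,"tz":-127,"wz":-20},{"tx":-207,"ty":-44,"tz":-127,"wz":-20},{"tx":-207,"ty":-44,"tz":-127,"wz":-20},{"tx":-207,"ty":-44,"tz":-127,"wz":-20}]'
python3 -m creep '[{"tx":-207,"ty":-44,"tz":-127,"wz":0},{"tx":-207,"ty":-44,"tz":-127,"wz":0}]' >/dev/null 2>&1 <<< '' ; python3 - <<'E'
from h import *
c=togo([.53,.245,.35],down(194))
E
```

```text
t [-416.  -240.3 -127.4] w [ 1.000e-02  1.000e-02 -3.375e+01] rows 11.9validation failed for argument at $[0]...
```

Both calls were refused, and the second was a slip of mine anyway. Rows may need all the fields.

```bash

python3 -m creep '[{"wx":0,"wy":0,"wz":-20,"tx":-207,"ty":-44,"tz":-127,"gripper":1},{"wx":0,"wy":0,"wz":-20,"tx":-207,"ty":-44,"tz":-127,"gripper":1},{"wx":0,"wy":0,"wz":-20,"tx":-207,"ty":-44,"tz":-127,"gripper":1},{"wx":0,"wy":0,"wz":-20,"tx":-207,"ty":-44,"tz":-127,"gripper":1},{"wx":0,"wy":0,"wz":-20,"tx":-207,"ty":-44,"tz":-127,"gripper":1}]'
python3 - <<'E'
from h import *
c=togo([.53,.245,.35],down(194))
E
```

```text
time_s: 1.22
tool_pos: [0.3729, 0.5166, 0.3311]
tool_rot: [180.0, 0.0, -179.7]
force: [0.7, 1.2, 0.4]
grip_width: 0.0871
grasp_force: 0.0
t [-155.8 -272.3  -19. ] w [  0.03   0.03 -13.72] rows 7.5
```

```bash

python3 -m creep '[{"wx":0,"wy":0,"wz":0,"tx":-100,"ty":-175,"tz":-15,"gripper":1},{"wx":0,"wy":0,"wz":0,"tx":-100,"ty":-175,"tz":-15,"gripper":1},{"wx":0,"wy":0,"wz":0,"tx":-100,"ty":-175,"tz":-15,"gripper":1},{"wx":0,"wy":0,"wz":0,"tx":-100,"ty":-175,"tz":-15,"gripper":1},{"wx":0,"wy":0,"wz":0,"tx":-100,"ty":-175,"tz":-15,"gripper":1}]' | head -1
python3 -m creep '[{"wx":0,"wy":0,"wz":-14,"tx":-56,"ty":-97,"tz":-5,"gripper":1},{"wx":0,"wy":0,"wz":-14,"tx":-56,"ty":-97,"tz":-5,"gripper":1},{"wx":0,"wy":0,"wz":-14,"tx":-56,"ty":-97,"tz":-5,"gripper":1},{"wx":0,"wy":0,"wz":-14,"tx":-56,"ty":-97,"tz":-5,"gripper":1},{"wx":0,"wy":0,"wz":-14,"tx":-56,"ty":-97,"tz":-5,"gripper":1}]'
cat > bot.py <<'E'
from h import *
o,p,d=cam('wrist'); save('pics/w_bot.png',p); X=pts('wrist',d,o)
hsv=cv2.cvtColor(p,cv2.COLOR_RGB2HSV)
m=((hsv[...,1]<60)&(hsv[...,2]>90)&(X[...,2]>.015)&(X[...,2]<.075)&(np.hypot(X[...,0]-.52,X[...,1]-.245)<.14)&(d>0)).astype(np.uint8)
n,l,s,_=cv2.connectedComponentsWithStats(m); k=1+s[1:,4].argmax(); Q=X[l==k]; print(s[k])
t=Q[abs(Q[:,2]-.056)<.005]; r=cv2.minAreaRect((t[:,:2]*1000).astype(np.float32)); print('top face',len(t),r,np.median(t[:,2]),np.median(t,0))
print('all',cv2.minAreaRect((Q[:,:2]*1000).astype(np.float32)))
for q in ('bottle_body','bottle_mouth'):
    for r in nets.place_of(q,'wrist')[:2]: print(q,np.round(r['point'],3),round(r['confidence'],2))
E
python3 bot.py
```

```text
time_s: 1.63
time_s: 2.05
tool_pos: [0.5302, 0.2435, 0.3502]
tool_rot: [-180.0, 0.1, -166.1]
force: [-0.5, 1.2, -0.8]
grip_width: 0.0872
grasp_force: 0.0
[ 306  105   36  110 2613]
top face 2102 ((548.4619750976562, 250.39199829101562), (103.41069030761719, 51.95143508911133), 14.976239204406738) 0.05471946230761465 [0.55191916 0.25090094 0.05471946]
all ((520.58154296875, 242.9268798828125), (161.1356964111328, 51.96490478515625), 14.976239204406738)
bottle_body [0.331 0.103 0.027] 0.89
bottle_body [0.435 0.412 0.03 ] 0.88
bottle_mouth [0.406 0.191 0.029] 0.84
bottle_mouth [0.444 0.224 0.028] 0.75
```

```bash
python3 - <<'E'
from h import *
c=togo([.54,.06,.35],down(189)); c=togo([.53,-.12,.35],down(185),c); c=togo([.45,-.28,.33],down(182),c)
E
```

```text
t [  35.  -185.2   -0.5] w [ 0.05 -0.02  5.37] rows 4.5
t [  38.  -176.2   -0. ] w [ 0. -0.  4.] rows 4.3
t [  93.6 -152.4   20. ] w [ 0. -0.  3.] rows 4.3
```

```bash

python3 -m creep '[{"wx":0,"wy":0,"wz":5,"tx":35,"ty":-185,"tz":0,"gripper":-1},{"wx":0,"wy":0,"wz":5,"tx":35,"ty":-185,"tz":0,"gripper":-1},{"wx":0,"wy":0,"wz":5,"tx":35,"ty":-185,"tz":0,"gripper":-1},{"wx":0,"wy":0,"wz":5,"tx":35,"ty":-185,"tz":0,"gripper":-1},{"wx":0,"wy":0,"wz":5,"tx":35,"ty":-185,"tz":0,"gripper":-1}]' 30 | head -2
python3 -m creep '[{"wx":0,"wy":0,"wz":4,"tx":38,"ty":-176,"tz":0,"gripper":-1},{"wx":0,"wy":0,"wz":4,"tx":38,"ty":-176,"tz":0,"gripper":-1},{"wx":0,"wy":0,"wz":4,"tx":38,"ty":-176,"tz":0,"gripper":-1},{"wx":0,"wy":0,"wz":4,"tx":38,"ty":-176,"tz":0,"gripper":-1},{"wx":0,"wy":0,"wz":4,"tx":38,"ty":-176,"tz":0,"gripper":-1}]' | head -2
python3 -m creep '[{"wx":0,"wy":0,"wz":3,"tx":94,"ty":-152,"tz":20,"gripper":-1},{"wx":0,"wy":0,"wz":3,"tx":94,"ty":-152,"tz":20,"gripper":-1},{"wx":0,"wy":0,"wz":3,"tx":94,"ty":-152,"tz":20,"gripper":-1},{"wx":0,"wy":0,"wz":3,"tx":94,"ty":-152,"tz":20,"gripper":-1},{"wx":0,"wy":0,"wz":3,"tx":94,"ty":-152,"tz":20,"gripper":-1}]'
cat > peg.py <<'E'
from h import *
import sys
o,p,d=cam('wrist'); save('pics/w_peg%s.png'%sys.argv[1],p); X=pts('wrist',d,o); np.save('wp.npy',X)
h=np.array([.506,-.286])
m=(d>0)&(abs(X[...,0]-h[0])<.085)&(abs(X[...,1]-h[1])<.085)&(X[...,2]>.003)&(X[...,2]<.016)
m&=cv2.cvtColor(p,cv2.COLOR_RGB2GRAY)<95
r=cv2.minAreaRect((X[m][:,:2]*1000).astype(np.float32)); print('plate',m.sum(),r,np.median(X[m][:,2]))
for q in ('slender_hinge','slender_seat'):
    for r in nets.place_of(q,'wrist')[:2]: print(q,np.round(r['point'],3),round(r['confidence'],2))
R=X[(d>0)&(np.hypot(X[...,0]-h[0],X[...,1]-h[1])<.14)&(X[...,0]>.42)&(X[...,2]>.09)&(X[...,2]<.2)]
for z in np.arange(.1,.2,.01):
    s=R[abs(R[:,2]-z)<.005]
    if len(s)>3: print(round(z,3),len(s),np.round(np.median(s,0),3),np.round(np.ptp(s,0),3))
E
python3 peg.py 1
```

```text
time_s: 2.62
tool_pos: [0.5402, 0.0541, 0.3502]
time_s: 3.03
tool_pos: [0.5299, -0.1275, 0.3502]
time_s: 3.45
tool_pos: [0.4478, -0.2864, 0.3297]
tool_rot: [-179.9, -0.1, -178.1]
force: [0.5, -0.9, 0.5]
grip_width: 0.0018
grasp_force: 0.0
plate 808 ((507.6614074707031, -288.1871337890625), (90.62904357910156, 85.78484344482422), 0.35114365816116333) 0.008882648255890774
slender_hinge [ 0.336 -0.304  0.079] 0.91
slender_hinge [ 0.504 -0.281  0.082] 0.7
slender_seat [ 0.338 -0.304  0.107] 0.89
slender_seat [ 0.497 -0.288  0.106] 0.77
0.1 467 [ 0.493 -0.287  0.104] [0.032 0.047 0.007]
0.11 154 [ 0.506 -0.291  0.106] [0.032 0.046 0.009]
0.12 25 [ 0.494 -0.288  0.121] [0.007 0.017 0.01 ]
0.13 25 [ 0.493 -0.288  0.131] [0.009 0.018 0.009]
0.14 25 [ 0.492 -0.288  0.14 ] [0.006 0.017 0.009]
0.15 30 [ 0.491 -0.289  0.15 ] [0.008 0.018 0.01 ]
0.16 31 [ 0.49  -0.287  0.16 ] [0.007 0.018 0.009]
0.17 32 [ 0.489 -0.288  0.17 ] [0.006 0.016 0.009]
0.18 83 [ 0.491 -0.286  0.182] [0.019 0.014 0.01 ]
0.19 4 [ 0.497 -0.286  0.185] [0.007 0.003 0.   ]
```

View pics/w_peg1.png

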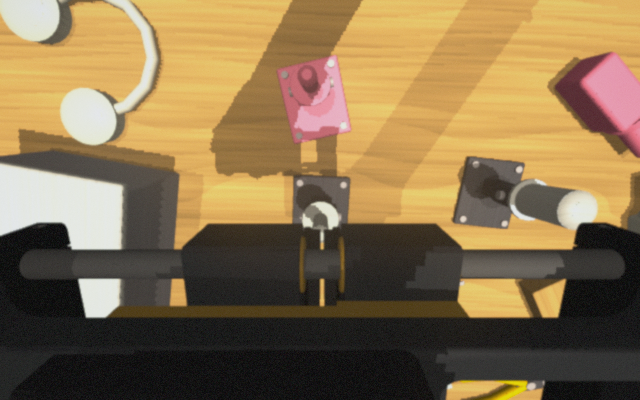

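The wrist view shows the slender peg at (322,215) just in front of the closed fingers, the pink stand at (315,95) and the stout peg at (550,205). I'll go down behind the slender peg and push along an arc.

```bash

python3 -m creep '[{"wx":0,"wy":0,"wz":0,"tx":0,"ty":-2,"tz":175,"gripper":-1},{"wx":0,"wy":0,"wz":0,"tx":0,"ty":-2,"tz":175,"gripper":-1},{"wx":0,"wy":0,"wz":0,"tx":0,"ty":-2,"tz":175,"gripper":-1},{"wx":0,"wy":0,"wz":0,"tx":0,"ty":-2,"tz":175,"gripper":-1},{"wx":0,"wy":0,"wz":0,"tx":0,"ty":-2,"tz":175,"gripper":-1}]'
python3 -m creep '[{"wx":0,"wy":0,"wz":0,"tx":-15,"ty":0,"tz":2,"gripper":-1},{"wx":0,"wy":0,"wz":0,"tx":-30,"ty":0,"tz":4,"gripper":-1},{"wx":0,"wy":0,"wz":0,"tx":-40,"ty":0,"tz":5,"gripper":-1},{"wx":0,"wy":0,"wz":0,"tx":-50,"ty":0,"tz":7,"gripper":-1},{"wx":0,"wy":0,"wz":0,"tx":-60,"ty":0,"tz":10,"gripper":-1}]'
python3 -m creep '[{"wx":0,"wy":0,"wz":0,"tx":-6,"ty":0,"tz":2,"gripper":-1},{"wx":0,"wy":0,"wz":0,"tx":-12,"ty":0,"tz":4,"gripper":-1},{"wx":0,"wy":0,"wz":0,"tx":-18,"ty":0,"tz":6,"gripper":-1},{"wx":0,"wy":0,"wz":0,"tx":-24,"ty":0,"tz":8,"gripper":-1},{"wx":0,"wy":0,"wz":0,"tx":-27,"ty":0,"tz":9,"gripper":-1}]'
```

```text
time_s: 4.02
tool_pos: [0.4494, -0.2777, 0.1481]
tool_rot: [179.7, -0.6, -177.5]
force: [-1.0, 0.9, -0.5]
grip_width: 0.0006
grasp_force: 0.0
time_s: 4.43
tool_pos: [0.5129, -0.2802, 0.147]
tool_rot: [-180.0, 0.0, -177.6]
force: [-4.6, -0.7, 7.9]
grip_width: 0.0006
grasp_force: 3.4
time_s: 4.85
tool_pos: [0.5389, -0.2796, 0.1357]
tool_rot: [-180.0, -0.1, -177.7]
force: [-4.4, -1.4, 2.0]
grip_width: 0.0004
grasp_force: 2.3
```

```bash

python3 -m creep '[{"wx":0,"wy":0,"wz":0,"tx":-2,"ty":0,"tz":1,"gripper":-1},{"wx":0,"wy":0,"wz":0,"tx":-3,"ty":0,"tz":1,"gripper":-1},{"wx":0,"wy":0,"wz":0,"tx":-4,"ty":0,"tz":2,"gripper":-1}]' | sed -n 2,4p
python3 -m creep '[{"wx":0,"wy":0,"wz":0,"tx":-2,"ty":0,"tz":1,"gripper":-1},{"wx":0,"wy":0,"wz":0,"tx":-3,"ty":0,"tz":1,"gripper":-1},{"wx":0,"wy":0,"wz":0,"tx":-3,"ty":0,"tz":1,"gripper":-1}]' | sed -n 2,4p
```

```text
tool_pos: [0.5406, -0.2798, 0.1341]
tool_rot: [179.9, -0.2, -177.8]
force: [-10.5, -0.4, 11.1]
tool_pos: [0.5412, -0.2801, 0.1337]
tool_rot: [179.8, -0.4, -177.9]
force: [-15.2, 2.0, 15.0]
```

Force climbs without motion, so the peg is on its stop. I'll back off and look.

```bash

python3 -m creep '[{"wx":0,"wy":0,"wz":0,"tx":15,"ty":0,"tz":-10,"gripper":-1},{"wx":0,"wy":0,"wz":0,"tx":45,"ty":0,"tz":-50,"gripper":1},{"wx":0,"wy":0,"wz":0,"tx":60,"ty":-8,"tz":-150,"gripper":1},{"wx":0,"wy":0,"wz":0,"tx":60,"ty":-8,"tz":-150,"gripper":1},{"wx":0,"wy":0,"wz":0,"tx":60,"ty":-8,"tz":-150,"gripper":1}]' | sed -n 1,4p
python3 -m creep '[{"wx":0,"wy":0,"wz":0,"tx":20,"ty":0,"tz":-30,"gripper":1},{"wx":0,"wy":0,"wz":0,"tx":20,"ty":0,"tz":-30,"gripper":1},{"wx":0,"wy":0,"wz":0,"tx":20,"ty":0,"tz":-30,"gripper":1}]' | sed -n 1,4p
cat > peg2.py <<'E'
from h import *
import sys
h=np.array([.506,-.2875,.08])
for n in ('top','side','wrist'):
    o,p,d=cam(n); save('pics/%s_peg%s.png'%(n,sys.argv[1]),p); X=pts(n,d,o if n=='wrist' else None)
    a=np.array([.7071,0,.7071]); D=X-h; s=D@a; rad=np.linalg.norm(D-s[...,None]*a,axis=-1)
    m=(d>0)&(rad<.03)&(s>.035)&(s<.112)
    Q=X[m]
    print(n,m.sum(),[ (k,np.round(np.median(Q[abs(s[m]-k)<.006],0),3).tolist(),np.round(np.ptp(Q[abs(s[m]-k)<.006],0),3)[1]) for k in (.045,.06,.075,.09,.1)])
    for q in ('slender_hinge','slender_seat'):
        for r in nets.place_of(q,n)[:2]:
            if np.hypot(*(np.array(r['point'])-h)[:2])<.08: print(q,np.round(r['point'],4),round(r['confidence'],2))
E
python3 peg2.py 2
```

```text
time_s: 5.77
tool_pos: [0.4873, -0.2901, 0.2875]
tool_rot: [-179.9, 0.4, -177.7]
force: [0.4, -0.2, 0.8]
time_s: 6.02
tool_pos: [0.4673, -0.2908, 0.3152]
tool_rot: [-180.0, 0.4, -177.7]
force: [-0.2, -0.1, 0.3]
top 296 [(0.045, [0.532, -0.283, 0.118], np.float64(0.017)), (0.06, [0.543, -0.283, 0.127], np.float64(0.018)), (0.075, [0.554, -0.283, 0.139], np.float64(0.017)), (0.09, [0.564, -0.283, 0.149], np.float64(0.018)), (0.1, [0.573, -0.285, 0.155], np.float64(0.016))]
slender_hinge [ 0.5072 -0.2851  0.0773] 0.77
slender_seat [ 0.5259 -0.2856  0.0958] 0.95
side 409 [(0.045, [0.533, -0.289, 0.117], np.float64(0.018)), (0.06, [0.543, -0.289, 0.128], np.float64(0.018)), (0.075, [0.554, -0.289, 0.138], np.float64(0.018)), (0.09, [0.564, -0.29, 0.149], np.float64(0.018)), (0.1, [0.572, -0.289, 0.156], np.float64(0.017))]
slender_hinge [ 0.5077 -0.2864  0.0841] 0.7
slender_seat [ 0.5268 -0.2865  0.0959] 0.94
  return _methods._mean(a, axis=axis, dtype=dtype,
  ret = um.true_divide(
Traceback (most recent call last):
  File "peg2.py", line 9, in <module>
    print(n,m.sum(),[ (k,np.round(np.median(Q[abs(s[m]-k)<.006],0),3).tolist(),np.round(np.ptp(Q[abs(s[m]-k)<.006],0),3)[1]) for k in (.045,.06,.075,.09,.1)])
                                                                                        ~~~~~~^^^^^^^^^^^^^^^^^^^^^^^
ValueError: zero-size array to reduction operation maximum which has no identity
```

```bash
cat > cyl.py <<'E'
from h import *
from scipy.optimize import least_squares
def fit(cams,h=np.array([.506,-.2875,.08])):
    Qs=[]
    for n in cams:
        o,p,d=cam(n); X=pts(n,d,o if n=='wrist' else None)
        a=np.array([.7071,0,.7071]); D=X-h; s=D@a; rad=np.linalg.norm(D-s[...,None]*a,axis=-1)
        Qs.append(X[(d>0)&(rad<.022)&(s>.038)&(s<.095)])
    def f(v,Q):
        th,ps=v[2:]; a=np.array([np.sin(th)*np.cos(ps),np.sin(th)*np.sin(ps),np.cos(th)])
        u=np.array([np.cos(th),0,-np.sin(th)]); c=h+a*.066+v[0]*u+v[1]*np.array([0,1,0])
        D=Q-c; return np.linalg.norm(np.cross(D,a),axis=1)-.0095
    for k,Q in list(zip(cams,Qs))+[('all',np.vstack(Qs))]:
        r=least_squares(f,[0,0,.785,0],args=(Q,),loss='soft_l1',f_scale=.001); th,ps=r.x[2:]
        a=np.array([np.sin(th)*np.cos(ps),np.sin(th)*np.sin(ps),np.cos(th)]); c=h+a*.066+r.x[0]*np.array([np.cos(th),0,-np.sin(th)])+[0,r.x[1],0]
        print(k,len(Q),'th %.3f yaw %.1f deg'%(th,np.degrees(ps)),'mid',c.round(4),'hinge',(c-.066*a).round(4),'rms',np.sqrt(np.mean(f(r.x,Q)**2)).round(4))
if __name__=='__main__': fit(['top','side'])
E
python3 cyl.py; python3 - <<'E'
from h import *
c=togo([.53,-.12,.33],down(185));c=togo([.54,.06,.33],down(190),c);c=togo([.552,.251,.25],down(195),c);togo([.552,.251,.012],down(195),c)
E
```

```text
top 222 th 0.780 yaw -0.7 deg mid [ 0.5521 -0.287   0.1272] hinge [ 0.5057 -0.2864  0.0803] rms 0.0012
side 333 th 0.783 yaw -0.4 deg mid [ 0.552  -0.2858  0.1273] hinge [ 0.5054 -0.2854  0.0806] rms 0.0014
all 555 th 0.783 yaw -0.5 deg mid [ 0.5521 -0.2863  0.1272] hinge [ 0.5055 -0.2859  0.0805] rms 0.0013
t [-70.7 167.8 -18.1] w [ 0.02 -0.07 -2.74] rows 4.4
t [-25.6 178.4   0. ] w [ 0.  0. -5.] rows 4.3
t [-45. 186.  80.] w [ 0.  0. -5.] rows 5.0
t [ -0.  -0. 238.] w [0. 0. 0.] rows 5.7
```

```bash

python3 -m creep '[{"wx":0,"wy":0,"wz":-3,"tx":-71,"ty":168,"tz":-18,"gripper":1},{"wx":0,"wy":0,"wz":-3,"tx":-71,"ty":168,"tz":-18,"gripper":1},{"wx":0,"wy":0,"wz":-3,"tx":-71,"ty":168,"tz":-18,"gripper":1},{"wx":0,"wy":0,"wz":-3,"tx":-71,"ty":168,"tz":-18,"gripper":1},{"wx":0,"wy":0,"wz":-3,"tx":-71,"ty":168,"tz":-18,"gripper":1}]' | sed -n 1,3p
python3 -m creep '[{"wx":0,"wy":0,"wz":-5,"tx":-26,"ty":178,"tz":0,"gripper":1},{"wx":0,"wy":0,"wz":-5,"tx":-26,"ty":178,"tz":0,"gripper":1},{"wx":0,"wy":0,"wz":-5,"tx":-26,"ty":178,"tz":0,"gripper":1},{"wx":0,"wy":0,"wz":-5,"tx":-26,"ty":178,"tz":0,"gripper":1},{"wx":0,"wy":0,"wz":-5,"tx":-26,"ty":178,"tz":0,"gripper":1}]' | sed -n 1,3p
python3 -m creep '[{"wx":0,"wy":0,"wz":-5,"tx":-45,"ty":186,"tz":60,"gripper":1},{"wx":0,"wy":0,"wz":-5,"tx":-45,"ty":186,"tz":60,"gripper":1},{"wx":0,"wy":0,"wz":-5,"tx":-45,"ty":186,"tz":60,"gripper":1},{"wx":0,"wy":0,"wz":-5,"tx":-45,"ty":186,"tz":60,"gripper":1},{"wx":0,"wy":0,"wz":-5,"tx":-45,"ty":186,"tz":60,"gripper":1}]' | sed -n 1,3p
python3 -m creep '[{"wx":0,"wy":0,"wz":0,"tx":0,"ty":0,"tz":0,"gripper":1},{"wx":0,"wy":0,"wz":0,"tx":0,"ty":0,"tz":0,"gripper":1}]' | sed -n 1,3p
python3 bot.py; python3 -c "
from h import *
togo([.552,.251,.1],down(195));togo([.552,.251,.012],down(195))"
```

```text
time_s: 6.88
tool_pos: [0.5324, -0.1125, 0.3306]
tool_rot: [179.8, 0.1, -174.3]
time_s: 7.3
tool_pos: [0.5392, 0.0682, 0.33]
tool_rot: [179.8, -0.0, -169.2]
time_s: 7.72
tool_pos: [0.5501, 0.254, 0.2692]
tool_rot: [179.9, -0.1, -164.6]
time_s: 7.88
tool_pos: [0.5498, 0.253, 0.2688]
tool_rot: [-180.0, -0.2, -164.5]
[ 299   83   44  135 4569]
top face 3257 ((548.6103515625, 250.3603515625), (102.94145965576172, 53.27257537841797), 15.680418968200684) 0.05471610967088772 [0.54956881 0.25059434 0.05471611]
all ((520.4567260742188, 243.38458251953125), (161.5121612548828, 53.185340881347656), 14.567708969116211)
bottle_body [0.433 0.412 0.03 ] 0.66
bottle_body [0.553 0.253 0.025] 0.64
bottle_mouth [0.407 0.193 0.03 ] 0.85
bottle_mouth [0.444 0.228 0.028] 0.84
t [ -0.6   2.4 171.2] w [-0.05  0.04  0.1 ] rows 4.1
t [ -0.6   2.5 259.2] w [-0.05  0.04  0.1 ] rows 6.2
```

```bash

python3 -m creep '[{"wx":0,"wy":0,"wz":0,"tx":-1,"ty":2,"tz":165,"gripper":1},{"wx":0,"wy":0,"wz":0,"tx":-1,"ty":2,"tz":165,"gripper":1},{"wx":0,"wy":0,"wz":0,"tx":-1,"ty":2,"tz":165,"gripper":1},{"wx":0,"wy":0,"wz":0,"tx":-1,"ty":2,"tz":165,"gripper":1},{"wx":0,"wy":0,"wz":0,"tx":-1,"ty":2,"tz":165,"gripper":1}]' | sed -n 1,4p
python3 -m creep '[{"wx":0,"wy":0,"wz":0,"tx":0,"ty":0,"tz":35,"gripper":1},{"wx":0,"wy":0,"wz":0,"tx":0,"ty":0,"tz":65,"gripper":1},{"wx":0,"wy":0,"wz":0,"tx":0,"ty":0,"tz":85,"gripper":1},{"wx":0,"wy":0,"wz":0,"tx":0,"ty":0,"tz":93,"gripper":1},{"wx":0,"wy":0,"wz":0,"tx":0,"ty":0,"tz":93,"gripper":1}]' | sed -n 1,4p
```

```text
time_s: 8.45
tool_pos: [0.5468, 0.2483, 0.0981]
tool_rot: [-179.8, -0.8, -164.9]
force: [-2.9, -0.4, -0.9]
time_s: 8.87
tool_pos: [0.5518, 0.2517, 0.0131]
tool_rot: [-180.0, -0.0, -164.8]
force: [-0.8, -0.2, 0.7]
```

```bash

python3 -m creep '[{"wx":0,"wy":0,"wz":0,"tx":0,"ty":0,"tz":0,"gripper":-1},{"wx":0,"wy":0,"wz":0,"tx":0,"ty":0,"tz":0,"gripper":-1},{"wx":0,"wy":0,"wz":0,"tx":0,"ty":0,"tz":0,"gripper":-1},{"wx":0,"wy":0,"wz":0,"tx":0,"ty":0,"tz":0,"gripper":-1},{"wx":0,"wy":0,"wz":0,"tx":0,"ty":0,"tz":0,"gripper":-1}]' 30
```

```text
time_s: 9.28
tool_pos: [0.5521, 0.2531, 0.0139]
tool_rot: [180.0, 0.1, -164.8]
force: [-0.1, 0.8, -0.6]
grip_width: 0.0615
grasp_force: 0.0
```

```bash

python3 -m creep '[{"wx":0,"wy":0,"wz":0,"tx":0,"ty":0,"tz":0,"gripper":-1},{"wx":0,"wy":0,"wz":0,"tx":0,"ty":0,"tz":0,"gripper":-1},{"wx":0,"wy":0,"wz":0,"tx":0,"ty":0,"tz":0,"gripper":-1},{"wx":0,"wy":0,"wz":0,"tx":0,"ty":0,"tz":0,"gripper":-1}]'
python3 -m creep '[{"wx":0,"wy":0,"wz":0,"tx":0,"ty":0,"tz":-25,"gripper":-1},{"wx":0,"wy":0,"wz":0,"tx":0,"ty":0,"tz":-60,"gripper":-1},{"wx":0,"wy":0,"wz":0,"tx":0,"ty":0,"tz":-100,"gripper":-1},{"wx":0,"wy":0,"wz":0,"tx":0,"ty":0,"tz":-140,"gripper":-1},{"wx":0,"wy":0,"wz":0,"tx":0,"ty":0,"tz":-180,"gripper":-1}]'
python3 -m creep '[{"wx":0,"wy":0,"wz":0,"tx":0,"ty":0,"tz":-40,"gripper":-1},{"wx":0,"wy":0,"wz":0,"tx":0,"ty":0,"tz":-80,"gripper":-1},{"wx":0,"wy":0,"wz":0,"tx":0,"ty":0,"tz":-120,"gripper":-1},{"wx":0,"wy":0,"wz":0,"tx":0,"ty":0,"tz":-140,"gripper":-1}]'
python3 - <<'E'
from h import *
h=np.array([.5055,-.286,.0805]); a=np.array([.7071,0,.7071])
# tool: x=-a, y=(0,1,0)
R=Ro.from_matrix(np.stack([-a,[0,1,0],np.cross(-a,[0,1,0])],1)); print(R.as_euler('xyz',degrees=True))
def tcp(seatgap): return h+a*(.026+seatgap+.115-.0005)-R.apply([0,0,-.014])
print(tcp(.1),tcp(0))
c=togo([.56,.05,.36],down(185)); c=togo([.57,-.14,.36],down(180),c); c=togo(tcp(.14),R,c)
E
```

```text
time_s: 9.62
tool_pos: [0.5518, 0.253, 0.0135]
tool_rot: [180.0, 0.0, -164.7]
force: [-2.3, -0.2, 6.1]
grip_width: 0.0556
grasp_force: 30.0
time_s: 10.03
tool_pos: [0.5506, 0.2524, 0.1935]
tool_rot: [-180.0, -0.1, -164.8]
force: [0.5, 1.0, -1.8]
grip_width: 0.0558
grasp_force: 30.0
time_s: 10.37
tool_pos: [0.5524, 0.2532, 0.3378]
tool_rot: [179.9, 0.3, -164.8]
force: [0.7, -0.6, -0.7]
grip_width: 0.0562
grasp_force: 30.0
[180.  45. 180.]
[ 0.68545704 -0.286       0.24065806] [ 0.61474704 -0.286       0.16994806]
t [  46.  -198.   -22.8] w [ 0.12  0.33 10.25] rows 4.9
t [   6.6 -190.1   -0. ] w [ 0. -0.  5.] rows 4.6
t [-143.7 -146.    91.1] w [  0. -45.  -0.] rows 6.3
```

```bash

python3 -m creep '[{"wx":0,"wy":0,"wz":10,"tx":46,"ty":-198,"tz":-23,"gripper":-1},{"wx":0,"wy":0,"wz":10,"tx":46,"ty":-198,"tz":-23,"gripper":-1},{"wx":0,"wy":0,"wz":10,"tx":46,"ty":-198,"tz":-23,"gripper":-1},{"wx":0,"wy":0,"wz":10,"tx":46,"ty":-198,"tz":-23,"gripper":-1},{"wx":0,"wy":0,"wz":10,"tx":46,"ty":-198,"tz":-23,"gripper":-1}]' | sed -n 1,4p
python3 -m creep '[{"wx":0,"wy":0,"wz":5,"tx":7,"ty":-190,"tz":0,"gripper":-1},{"wx":0,"wy":0,"wz":5,"tx":7,"ty":-190,"tz":0,"gripper":-1},{"wx":0,"wy":0,"wz":5,"tx":7,"ty":-190,"tz":0,"gripper":-1},{"wx":0,"wy":0,"wz":5,"tx":7,"ty":-190,"tz":0,"gripper":-1},{"wx":0,"wy":0,"wz":5,"tx":7,"ty":-190,"tz":0,"gripper":-1}]' | sed -n 1,4p
python3 -m creep '[{"wx":0,"wy":-30,"wz":0,"tx":-100,"ty":-146,"tz":40,"gripper":-1},{"wx":0,"wy":-30,"wz":0,"tx":-100,"ty":-146,"tz":40,"gripper":-1},{"wx":0,"wy":-30,"wz":0,"tx":-100,"ty":-146,"tz":40,"gripper":-1},{"wx":0,"wy":-30,"wz":0,"tx":-100,"ty":-146,"tz":40,"gripper":-1},{"wx":0,"wy":-30,"wz":0,"tx":-100,"ty":-146,"tz":40,"gripper":-1}]' | sed -n 1,4p
cat > tgt.py <<'E'
from h import *
h=np.array([.5055,-.286,.0805]); a=np.array([.7071,0,.7071])
R=Ro.from_matrix(np.stack([-a,[0,1,0],np.cross(-a,[0,1,0])],1))
def tcp(g): return h+a*(.026+g+.115-.0005)-R.apply([0,0,-.014])
if __name__=='__main__': print(get_obs()['tool_pos']); togo(tcp(.12),R); print(get_obs()['qpos'].round(1))
E
python3 tgt.py
```

```text
time_s: 10.78
tool_pos: [0.5587, 0.0468, 0.3553]
tool_rot: [-180.0, -0.0, -174.8]
force: [0.9, -0.3, -2.1]
time_s: 11.2
tool_pos: [0.5682, -0.1465, 0.3551]
tool_rot: [-179.8, -0.1, 179.9]
force: [-0.2, -0.7, -0.7]
time_s: 11.62
tool_pos: [0.6656, -0.2937, 0.3116]
tool_rot: [-179.9, 30.0, 179.7]
force: [-2.0, -1.4, -2.1]
[ 0.66559363 -0.29369911  0.31157596]
t [-1.1  8.  66.1] w [ -0.28 -15.02  -0.24] rows 2.1
[ -1.9   7.1  33.5  93.4 -22.4  55.9 128.8]
```

```bash

python3 -m creep '[{"wx":0,"wy":-15,"wz":0,"tx":-1,"ty":8,"tz":66,"gripper":-1},{"wx":0,"wy":-15,"wz":0,"tx":-1,"ty":8,"tz":66,"gripper":-1},{"wx":0,"wy":-15,"wz":0,"tx":-1,"ty":8,"tz":66,"gripper":-1},{"wx":0,"wy":-15,"wz":0,"tx":-1,"ty":8,"tz":66,"gripper":-1},{"wx":0,"wy":-15,"wz":0,"tx":-1,"ty":8,"tz":66,"gripper":-1}]' | sed -n 1,4p
cat > ins.py <<'E'
from tgt import *
import cyl
togo(tcp(.12),R); o=get_obs(); Rt=Ro.from_euler('xyz',o['tool_rot'],degrees=True)
body=o['tool_pos']+Rt.apply([.0005,0,-.014]); ax=Rt.apply([1,0,0]); mouth=body+.115*ax; print('pred mouth',mouth.round(4))
e=mouth-h; s=e@a; print('gap past seat',s-.026,'lateral (perp up-ish, y)',(e-s*a)@np.array([-.7071,0,.7071]),e[1])
from scipy.optimize import least_squares
for n in ('top','side'):
    o,p,d=cam(n); save(f'pics/{n}_ins.png',p); X=pts(n,d)
    D=X-mouth; s=-(D@ax); rad=np.linalg.norm(D+s[...,None]*ax,axis=-1)
    hsv=cv2.cvtColor(p,cv2.COLOR_RGB2HSV)
    m=(d>0)&(s>.004)&(s<.044)&(rad<.026); Q=X[m]
    y=np.cross([0,0,1.],ax); y/=np.linalg.norm(y); z=np.cross(ax,y)
    f=lambda v:np.linalg.norm(np.cross(Q-(mouth-.025*ax+v[0]*y+v[1]*z),ax+v[2]*y+v[3]*z),axis=1)/np.linalg.norm(ax+v[2]*y+v[3]*z)-.0165
    r=least_squares(f,[0,0,0,0],loss='soft_l1',f_scale=.001)
    c=mouth-.025*ax+r.x[0]*y+r.x[1]*z; A=ax+r.x[2]*y+r.x[3]*z; A/=np.linalg.norm(A); M=c+.025*A
    print(n,m.sum(),'axis',A.round(3),'mouth',M.round(4),'rms',np.sqrt(np.mean(f(r.x)**2)).round(4),'lateral',((M-h)-((M-h)@a)*a)@np.array([-.7071,0,.7071]),M[1]-h[1])
    for r in nets.place_of('bottle_mouth',n)[:3]: print(np.round(r['point'],4),round(r['confidence'],2))
cyl.fit(['top','side'])
E
python3 ins.py
```

```text
time_s: 12.03
tool_pos: [0.703, -0.2776, 0.2575]
tool_rot: [179.9, 44.8, -179.9]
force: [0.0, -0.0, -0.6]
t [ 4.4 -8.4 -0.5] w [ 0.2  -0.18  0.09] rows 0.2
pred mouth [ 0.6113 -0.2778  0.1861]
gap past seat 0.1234196570317809 lateral (perp up-ish, y) -0.00013542714656350358 0.008180032570795304
top 317 axis [-0.706 -0.006 -0.709] mouth [ 0.6104 -0.2766  0.1869] rms 0.0012 lateral 0.0010690120078878324 0.009350741598148804
[0.3987 0.1942 0.0307] 0.82
[0.3735 0.3146 0.0279] 0.65
[ 0.6141 -0.2771  0.1868] 0.59
side 409 axis [-0.697  0.001 -0.717] mouth [ 0.6099 -0.2759  0.1874] rms 0.0014 lateral 0.0017511481903292223 0.010087721132634342
[ 0.6093 -0.2817  0.1895] 0.7
[0.3725 0.3117 0.0276] 0.55
top 223 th 0.784 yaw -0.3 deg mid [ 0.5521 -0.2867  0.1272] hinge [ 0.5056 -0.2865  0.0804] rms 0.0011
side 331 th 0.794 yaw -0.9 deg mid [ 0.5521 -0.2858  0.1272] hinge [ 0.5051 -0.2851  0.081 ] rms 0.0014
all 554 th 0.789 yaw -0.7 deg mid [ 0.5522 -0.2862  0.1272] hinge [ 0.5053 -0.2857  0.0807] rms 0.0013
```

Cameras see the mouth about 9.7 mm too far in +y and 1.3 mm high, in the same frame as the peg. I'll correct that and re-check just short of the tip.

```bash

python3 -m creep '[{"wx":0,"wy":0,"wz":0,"tx":0,"ty":-9.7,"tz":1.3,"gripper":-1},{"wx":0,"wy":0,"wz":0,"tx":15,"ty":-9.7,"tz":1.3,"gripper":-1},{"wx":0,"wy":0,"wz":0,"tx":30,"ty":-9.7,"tz":1.3,"gripper":-1},{"wx":0,"wy":0,"wz":0,"tx":30,"ty":-9.7,"tz":1.3,"gripper":-1},{"wx":0,"wy":0,"wz":0,"tx":30,"ty":-9.7,"tz":1.3,"gripper":-1}]' | sed -n 1,4p
python3 ins.py; python3 - <<'E'
from h import *
a=cv2.imread('pics/side_ins.png'); cv2.imwrite('pics/c2.png',cv2.resize(a[180:340,340:540],(750,600)))
E
```

```text
time_s: 12.75
tool_pos: [0.683, -0.2877, 0.2365]
tool_rot: [179.9, 45.0, -179.8]
force: [0.2, 1.4, -2.0]
t [-24.7   1.6  -1.2] w [ 0.19 -0.05  0.13] rows 0.6
pred mouth [ 0.5913 -0.288   0.1648]
gap past seat 0.09428705849882932 lateral (perp up-ish, y) -0.0011216110212316013 -0.0019877426679410504
top 282 axis [-0.708 -0.003 -0.706] mouth [ 0.5904 -0.2865  0.1657] rms 0.0012 lateral 0.00017376357466156463 -0.00047607636907703865
[0.3751 0.3132 0.0274] 0.98
[0.3999 0.1953 0.0318] 0.72
[ 0.593 -0.289  0.168] 0.7
side 421 axis [-0.707 -0.003 -0.707] mouth [ 0.5903 -0.2865  0.1658] rms 0.0013 lateral 0.00029937608091687586 -0.0005002782325672639
[0.3745 0.309  0.0269] 0.86
[ 0.5901 -0.2917  0.1677] 0.63
[0.4067 0.1969 0.0277] 0.61
top 219 th 0.788 yaw -0.8 deg mid [ 0.552  -0.2869  0.1273] hinge [ 0.5052 -0.2862  0.0808] rms 0.0013
side 331 th 0.781 yaw -0.7 deg mid [ 0.5521 -0.2859  0.1272] hinge [ 0.5057 -0.2854  0.0803] rms 0.0014
all 550 th 0.784 yaw -0.8 deg mid [ 0.5521 -0.2863  0.1272] hinge [ 0.5055 -0.2857  0.0805] rms 0.0014
```

View pics/c2.png

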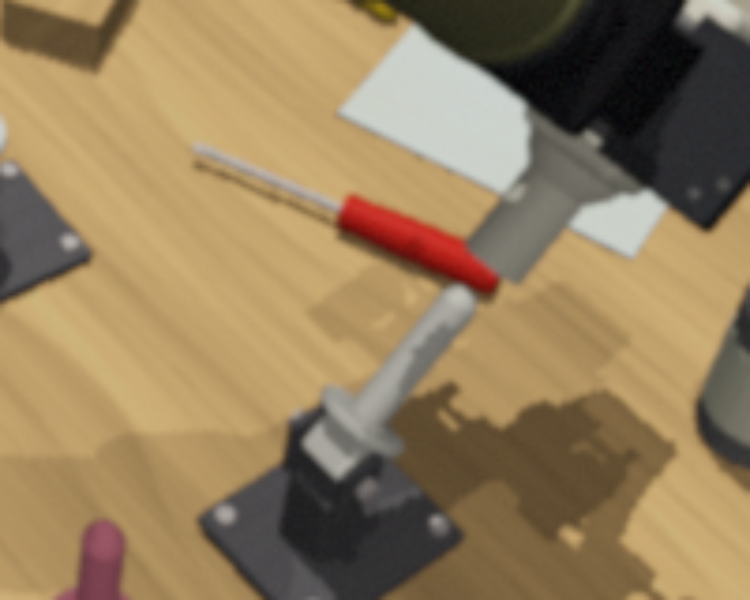

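The neck (mouth at about (495,262)) is lined up with the peg tip at (460,295). I'll slide on, watching the force.

```bash

python3 -m creep '[{"wx":0,"wy":0,"wz":0,"tx":8,"ty":0,"tz":0,"gripper":-1},{"wx":0,"wy":0,"wz":0,"tx":16,"ty":0,"tz":0,"gripper":-1},{"wx":0,"wy":0,"wz":0,"tx":24,"ty":0,"tz":0,"gripper":-1},{"wx":0,"wy":0,"wz":0,"tx":32,"ty":0,"tz":0,"gripper":-1},{"wx":0,"wy":0,"wz":0,"tx":32,"ty":0,"tz":0,"gripper":-1}]' | sed -n 1,4p
python3 -m creep '[{"wx":0,"wy":0,"wz":0,"tx":8,"ty":0,"tz":0,"gripper":-1},{"wx":0,"wy":0,"wz":0,"tx":16,"ty":0,"tz":0,"gripper":-1},{"wx":0,"wy":0,"wz":0,"tx":24,"ty":0,"tz":0,"gripper":-1},{"wx":0,"wy":0,"wz":0,"tx":32,"ty":0,"tz":0,"gripper":-1},{"wx":0,"wy":0,"wz":0,"tx":32,"ty":0,"tz":0,"gripper":-1}]' | sed -n 1,4p; python3 tgt.py
```

```text
time_s: 13.47
tool_pos: [0.6617, -0.2865, 0.2144]
tool_rot: [-180.0, 45.0, -179.7]
force: [0.7, 0.9, -2.0]
time_s: 13.88
tool_pos: [0.6372, -0.2883, 0.1905]
tool_rot: [179.9, 44.9, -179.9]
force: [-1.0, 0.2, -2.1]
[ 0.63720749 -0.28828524  0.19045472]
t [-89.6   2.2  -1.5] w [ 0.18 -0.09  0.04] rows 2.2
[ 88.9   9.9 -57.7 115.1 -37.4  25.9 153.7]
```

```bash

python3 -m creep '[{"wx":0,"wy":0,"wz":0,"tx":5,"ty":0,"tz":0,"gripper":-1},{"wx":0,"wy":0,"wz":0,"tx":10,"ty":0,"tz":0,"gripper":-1},{"wx":0,"wy":0,"wz":0,"tx":10,"ty":0,"tz":0,"gripper":-1}]' | sed -n 1,4p; python3 tgt.py
```

```text
time_s: 14.13
tool_pos: [0.6314, -0.2876, 0.1842]
tool_rot: [179.9, 45.0, -179.8]
force: [-0.2, 0.2, -1.3]
[ 0.63137313 -0.28755737  0.18421738]
t [-98.2   1.3  -1.7] w [ 0.21 -0.05  0.14] rows 2.4
[ 93.3  10.9 -62.2 116.  -36.2  25.  153.7]
```

```bash

python3 -m creep '[{"wx":0,"wy":0,"wz":0,"tx":5,"ty":0,"tz":0,"gripper":-1},{"wx":0,"wy":0,"wz":0,"tx":10,"ty":0,"tz":0,"gripper":-1},{"wx":0,"wy":0,"wz":0,"tx":15,"ty":0,"tz":0,"gripper":-1},{"wx":0,"wy":0,"wz":0,"tx":15,"ty":0,"tz":0,"gripper":-1}]' | sed -n 1,4p; python3 tgt.py
python3 -m creep '[{"wx":0,"wy":0,"wz":0,"tx":2,"ty":0,"tz":0,"gripper":-1},{"wx":0,"wy":0,"wz":0,"tx":4,"ty":0,"tz":0,"gripper":-1},{"wx":0,"wy":0,"wz":0,"tx":4,"ty":0,"tz":0,"gripper":-1}]' | sed -n 1,4p; python3 tgt.py
```

```text
time_s: 14.47
tool_pos: [0.6209, -0.2874, 0.1735]
tool_rot: [179.9, 44.9, -179.8]
force: [-0.2, -0.7, -1.2]
[ 0.62085263 -0.28735718  0.17351468]
t [-113.2    1.1   -1.9] w [ 0.22 -0.06  0.16] rows 2.7
[ 98.9  12.6 -67.6 117.5 -34.4  23.5 153.7]
time_s: 14.72
tool_pos: [0.6183, -0.2874, 0.1712]
tool_rot: [180.0, 45.0, -179.7]
force: [0.1, -1.0, -1.6]
[ 0.61829124 -0.28743604  0.17121023]
t [-116.6    1.1   -1.6] w [ 0.2  -0.02  0.19] rows 2.8
[100.3  13.1 -68.9 117.9 -33.9  23.1 153.7]
```

```bash

python3 -m creep '[{"wx":0,"wy":0,"wz":0,"tx":2,"ty":0,"tz":0,"gripper":-1},{"wx":0,"wy":0,"wz":0,"tx":3,"ty":0,"tz":0,"gripper":-1},{"wx":0,"wy":0,"wz":0,"tx":3,"ty":0,"tz":0,"gripper":-1}]' | sed -n 2,4p
python3 -m creep '[{"wx":0,"wy":0,"wz":0,"tx":1,"ty":0,"tz":0,"gripper":-1},{"wx":0,"wy":0,"wz":0,"tx":2,"ty":0,"tz":0,"gripper":-1},{"wx":0,"wy":0,"wz":0,"tx":2,"ty":0,"tz":0,"gripper":-1}]' | sed -n 2,4p; python3 ins.py
```

```text
tool_pos: [0.6159, -0.2877, 0.169]
tool_rot: [180.0, 45.0, -179.8]
force: [-0.4, -0.6, -2.1]
tool_pos: [0.6157, -0.2878, 0.169]
tool_rot: [-180.0, 45.1, -179.8]
force: [2.4, 1.3, 2.3]
t [-120.     1.4   -1.1] w [0.15 0.11 0.17] rows 2.9
pred mouth [ 0.5242 -0.2882  0.0971]
gap past seat -0.001048799538965254 lateral (perp up-ish, y) -0.0015348131728570083 -0.002191446210718373
top 167 axis [-0.688 -0.02  -0.725] mouth [ 0.5237 -0.2866  0.0976] rms 0.0012 lateral -0.0007452323730494946 -0.0006138853715238479
[0.399  0.1911 0.0333] 0.92
[ 0.5258 -0.2882  0.0975] 0.91
[0.3731 0.3133 0.0279] 0.71
side 398 axis [-0.7    0.005 -0.714] mouth [ 0.5233 -0.2854  0.098 ] rms 0.0013 lateral -0.00016177632095293952 0.0006187983847142919
[ 0.5224 -0.2895  0.0988] 0.74
[0.4032 0.1956 0.0245] 0.6
top 111 th 0.756 yaw -38.7 deg mid [ 0.5408 -0.29    0.1286] hinge [ 0.5054 -0.2617  0.0805] rms 0.0021
side 453 th 0.741 yaw -7.2 deg mid [ 0.5461 -0.2895  0.1324] hinge [ 0.5019 -0.2839  0.0838] rms 0.0034
all 564 th 0.774 yaw -14.5 deg mid [ 0.5457 -0.2892  0.132 ] hinge [ 0.5011 -0.2777  0.0848] rms 0.0033
```

Seated: contact force appears along the axis and the mouth is at the collar. Next I release and retract.

```bash

python3 -m creep '[{"wx":0,"wy":0,"wz":0,"tx":1,"ty":0,"tz":0,"gripper":-1},{"wx":0,"wy":0,"wz":0,"tx":1,"ty":0,"tz":0,"gripper":-1},{"wx":0,"wy":0,"wz":0,"tx":1,"ty":0,"tz":0,"gripper":-1}]' | sed -n 2,4p
python3 -m creep '[{"wx":0,"wy":0,"wz":0,"tx":0,"ty":0,"tz":0,"gripper":1},{"wx":0,"wy":0,"wz":0,"tx":0,"ty":0,"tz":0,"gripper":1},{"wx":0,"wy":0,"wz":0,"tx":0,"ty":0,"tz":0,"gripper":1},{"wx":0,"wy":0,"wz":0,"tx":0,"ty":0,"tz":0,"gripper":1},{"wx":0,"wy":0,"wz":0,"tx":0,"ty":0,"tz":0,"gripper":1}]'
python3 -m creep '[{"wx":0,"wy":0,"wz":0,"tx":0,"ty":0,"tz":0,"gripper":1},{"wx":0,"wy":0,"wz":0,"tx":0,"ty":0,"tz":0,"gripper":1},{"wx":0,"wy":0,"wz":0,"tx":0,"ty":0,"tz":0,"gripper":1},{"wx":0,"wy":0,"wz":0,"tx":0,"ty":0,"tz":0,"gripper":1}]'
```

```text
tool_pos: [0.6156, -0.2879, 0.169]
tool_rot: [-179.9, 45.2, -179.7]
force: [5.3, 0.9, 6.5]
time_s: 16.18
tool_pos: [0.6131, -0.2878, 0.1662]
tool_rot: [180.0, 44.9, -179.8]
force: [-0.9, -1.2, 0.6]
grip_width: 0.081
grasp_force: 0.0
time_s: 16.52
tool_pos: [0.6139, -0.2877, 0.167]
tool_rot: [180.0, 45.0, -179.8]
force: [0.3, -0.4, -0.1]
grip_width: 0.0869
grasp_force: 0.0
```

```bash

python3 -m creep '[{"wx":0,"wy":0,"wz":0,"tx":0,"ty":0,"tz":-10,"gripper":1},{"wx":0,"wy":0,"wz":0,"tx":0,"ty":0,"tz":-25,"gripper":1},{"wx":0,"wy":0,"wz":0,"tx":0,"ty":0,"tz":-40,"gripper":1},{"wx":0,"wy":0,"wz":0,"tx":0,"ty":0,"tz":-60,"gripper":1},{"wx":0,"wy":0,"wz":0,"tx":0,"ty":0,"tz":-60,"gripper":1}]'
python3 -m creep '[{"wx":0,"wy":0,"wz":0,"tx":0,"ty":0,"tz":-20,"gripper":1},{"wx":0,"wy":0,"wz":0,"tx":0,"ty":0,"tz":-40,"gripper":1},{"wx":0,"wy":0,"wz":0,"tx":0,"ty":0,"tz":-60,"gripper":1},{"wx":0,"wy":0,"wz":0,"tx":0,"ty":0,"tz":-80,"gripper":1},{"wx":0,"wy":0,"wz":0,"tx":0,"ty":0,"tz":-80,"gripper":1}]'
python3 -c "
from h import *
o,p,d=cam('side'); save('pics/end.png',p); cv2.imwrite('pics/c3.png',cv2.resize(cv2.imread('pics/end.png')[150:370,270:545],(750,600)))
for n in ('side','top'):
    cam(n)
    for q in ('bottle_mouth','bottle_body','slender_seat','stout_hinge','wood_block','driver'):
        for r in nets.place_of(q,n)[:3]: print(n,q,np.round(r['point'],3),round(r['confidence'],2))
"
```

```text
time_s: 16.93
tool_pos: [0.5929, -0.302, 0.2049]
tool_rot: [179.6, 44.0, 179.7]
force: [-0.5, -1.6, 0.0]
grip_width: 0.0869
grasp_force: 0.0
time_s: 17.35
tool_pos: [0.5771, -0.3246, 0.2525]
tool_rot: [178.0, 42.0, 178.9]
force: [0.2, -0.5, -0.1]
grip_width: 0.0868
grasp_force: 0.0
side bottle_mouth [0.372 0.313 0.025] 0.97
side bottle_mouth [ 0.524 -0.287  0.096] 0.93
side bottle_mouth [0.406 0.194 0.024] 0.57
side bottle_body [0.439 0.412 0.028] 0.93
side bottle_body [ 0.614 -0.286  0.176] 0.92
side bottle_body [0.331 0.101 0.028] 0.83
side slender_seat [ 0.339 -0.304  0.105] 0.74
side slender_seat [ 0.523 -0.286  0.095] 0.71
side stout_hinge [ 0.47  -0.023  0.08 ] 0.67
side driver [ 0.675 -0.133  0.002] 0.77
top bottle_mouth [ 0.529 -0.286  0.096] 0.82
top bottle_mouth [0.374 0.313 0.028] 0.7
top bottle_mouth [0.402 0.191 0.032] 0.65
top bottle_body [0.435 0.413 0.03 ] 0.91
top bottle_body [0.327 0.106 0.026] 0.86
top bottle_body [ 0.614 -0.287  0.175] 0.8
top slender_seat [0.666 0.12  0.004] 0.66
top slender_seat [ 0.34  -0.308  0.107] 0.57
top slender_seat [ 0.529 -0.286  0.099] 0.55
top stout_hinge [ 0.47  -0.022  0.08 ] 0.83
top wood_block [0.662 0.117 0.002] 0.95
top driver [ 0.674 -0.135 -0.002] 0.7
```

View pics/c3.png

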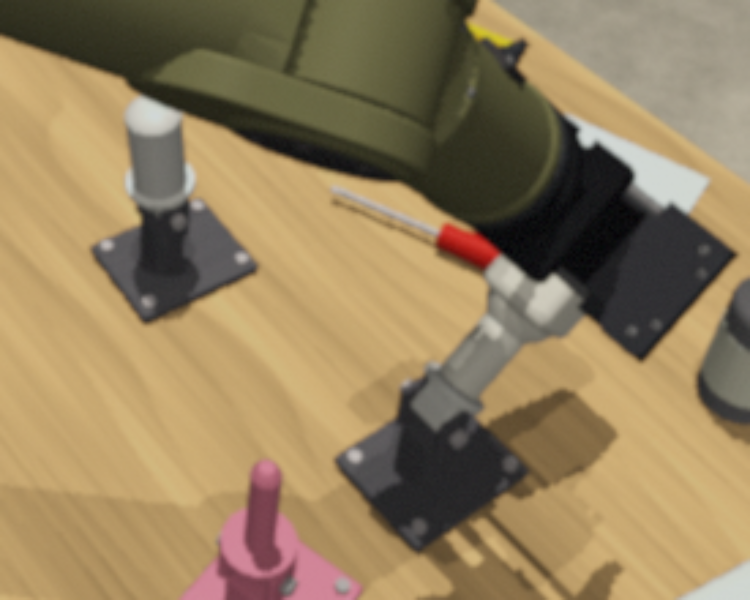

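The crop shows the bottle seated on the slender collar at about (440,400), with the fingers clear above it. The stout peg at (155,180) is still upright and the driver is in place. Both cameras put the mouth within a few mm of the seat, so I'll let the arm settle and hand in.

```bash

python3 -m creep '[{"wx":0,"wy":0,"wz":0,"tx":0,"ty":0,"tz":0,"gripper":1},{"wx":0,"wy":0,"wz":0,"tx":0,"ty":0,"tz":0,"gripper":1},{"wx":0,"wy":0,"wz":0,"tx":0,"ty":0,"tz":0,"gripper":1},{"wx":0,"wy":0,"wz":0,"tx":0,"ty":0,"tz":0,"gripper":1},{"wx":0,"wy":0,"wz":0,"tx":0,"ty":0,"tz":0,"gripper":1}]'
python3 -c "
from cell import env
print(env.sign_off())"
```

```text
time_s: 18.52
tool_pos: [0.5765, -0.3232, 0.251]
tool_rot: [177.8, 42.0, 178.9]
force: [-0.1, -0.3, 0.0]
grip_width: 0.0869
grasp_force: 0.0
the job is handed in; nothing more can be done
None
```

The job is handed in at about 18.5 s: the slender peg is out on its stop, the bottle is seated mouth-down on its collar and released, and the stout peg, offcut and screwdriver look undisturbed on camera; the hand-in gave no verdict.

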